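Put the stray vial carrier back in front of the lamp

TASK

In one of the two light-exposure chambers the vial carrier has slid forward, away from its red stop bar. Pull that chamber's door fully down, push the carrier gently back until its whole back face lies square against the stop bar, then push the door up again until it is fully shut. Leave the other chamber with its door and carrier, and everything else on the bench, as it is.

Things in the scene. Friction and masses are not known exactly. Their poses are not given: they have to be found in the camera images.
- chamber_a: One light-exposure chamber, fixed: grey base with a clear box on it, 200 wide (y), 200 deep (x), 200 high. Origin: on the bench under the middle of the hinge; x points in from the door, z up. Floor 70 above the bench, inside 190 wide, 125 high; clear 5 thick walls and roof, black back. Open only at the front (x = 0, robot side), where the door is. The two look alike and may swap sides.
- door_a (a joint): angle of chamber_a's amber door, hinged on its bottom edge: 0 upright and shut, grows as the top comes down to the robot, 1.25 fully open (end stop, sloping). Panel 200 wide, 130 high, 8 thick, inner face in the hinge plane. It stays about where it is left. A blue tab, 80 wide, 8 thick, stands 35 above panel and roof: room for a finger behind it, over the roof.
- tab_a (a point): top middle of the blue tab of door_a, on its inner (chamber-side) face, 165 from the hinge line; moves with the door; z along the door away from the hinge, x normal to it (into the chamber when shut)
- hinge_a (a point): middle of the hinge line of door_a, 70 above the bench, fixed to chamber_a, axes as the chamber's
- stop_a: red stop bar on the floor of chamber_a in front of the lamp, fixed, 140 wide, 30 high, 12 thick. Origin: bottom middle of its front face, which looks towards the door; x points away from the door. Its distance from the door, 145 to 165, differs from run to run
- carrier_a: vial carrier in chamber_a, loose: aluminium block 110 deep (x), 120 wide (y), 45 high, with six capped vials fast in it, up to 72 high; about 0.4 kg. Origin: middle of the underside; front face at x = -55, back face at x = +55. When home the whole back face lies on the stop bar's front face
- chamber_b: The other light-exposure chamber, fixed: grey base with a clear box on it, 200 wide (y), 200 deep (x), 200 high. Origin: on the bench under the middle of the hinge; x points in from the door, z up. Floor 70 above the bench, inside 190 wide, 125 high; clear 5 thick walls and roof, black back. Open only at the front (x = 0, robot side), where the door is. The two look alike and may swap sides.
- door_b (a joint): angle of chamber_b's amber door, hinged on its bottom edge: 0 upright and shut, grows as the top comes down to the robot, 1.25 fully open (end stop, sloping). Panel 200 wide, 130 high, 8 thick, inner face in the hinge plane. It stays about where it is left. A blue tab, 80 wide, 8 thick, stands 35 above panel and roof: room for a finger behind it, over the roof.
- tab_b (a point): top middle of the blue tab of door_b, on its inner (chamber-side) face, 165 from the hinge line; moves with the door; z along the door away from the hinge, x normal to it (into the chamber when shut)
- hinge_b (a point): middle of the hinge line of door_b, 70 above the bench, fixed to chamber_b, axes as the chamber's
- stop_b: red stop bar on the floor of chamber_b in front of the lamp, fixed, 140 wide, 30 high, 12 thick. Origin: bottom middle of its front face, which looks towards the door; x points away from the door. Its distance from the door, 145 to 165, differs from run to run
- carrier_b: vial carrier in chamber_b, loose: aluminium block 110 deep (x), 120 wide (y), 45 high, with six capped vials fast in it, up to 72 high; about 0.4 kg. Origin: middle of the underside; front face at x = -55, back face at x = +55. When home the whole back face lies on the stop bar's front face
- wash_bottle: white squeeze bottle with bent spout, 68 across, 190 high; loose bystander; origin at the underside
- beaker: glass beaker, 72 across, 90 high; loose bystander; origin at the underside
- tip_rack: blue pipette-tip rack, 120 x 85 x 55 high; loose bystander; origin at the underside
- amber_bottle: amber jar, 60 across, 120 high; loose bystander; origin at the underside
- petri_dish: glass dish, 90 across, 15 high; loose bystander; origin at the underside
- marker: black and red marker pen lying on the bench, 125 long, 13 high; loose bystander; origin at the underside
- timer: white digital timer, 70 wide, 25 thick, 50 high, standing on the bench; loose bystander; origin at the underside

How it is judged:
By the outcome, as a careful person would: the job done as asked, in the order asked, and still so for the second after the job is handed in, with the robot touching nothing.
It also fails if it takes over 54 s, if anything falls off the work surface, if the arm or the gripper's body presses on something with over 40 N, if the wrist force passes 120 N, or if a joint passes its speed limit or range.

ROBOT

A 6-joint arm with a two-finger parallel gripper is mounted at the origin on the work surface. World frame = base frame: x ahead of the robot, y to its left, z up, the work surface at z = 0. Lengths are in mm, angles in rad, forces in N, time in s.
With the tool pointing down it reaches from about 300 to 775 mm from the base axis. Payload 14.6 kg.
Tool frame: the origin (TCP) lies between the finger pads; the fingertips stand manip.nose_length ahead of it and the grasp point (between the pads) lies 11 mm behind it (manip.nose_length is the distance from the TCP to the fingertips, in mm); z points along the fingers, y is the line along which they close (so a half turn about z gives the same grasp; the last joint's range is limited). The gripper opens to 94 mm and grips with 3 to 60 N. Pads are 16 mm wide; open, the fingers measure 119 mm over their backs; the gripper's body (75 mm by 177 mm) begins 78 mm behind the grasp point.
Start: joints at [-1.378, 0.3, 1.521, -0, 1.321, -0.067], TCP at [141.281, -531.534, 213.446] pointing down, gripper open.
Joint ranges: [-3.03, 3.03], [-0.79, 2.21], [0.23, 2.52], [-1.04, 4.18], [0, 3.07], [-2.55, 2.55]. Speed limits (rad/s): [2.22, 2.22, 2.57, 3.14, 3.14, 3.14].

INTERFACE

Orientations are given as [roll, pitch, yaw] about the fixed x, y, z axes, in that order (R = Rz(yaw) Ry(pitch) Rx(roll)).
In Python, from cell import manip, cams, job gives the robot as it stands.
- The arm moves only by the tool jog_arm, never from a script. Its argument "commands" is a list of rows, each an object of numbers: "dx", "dy", "dz": the shift along the tool's x, y, z each as a share of 40 mm, from -1 to 1; "ax", "ay", "az": the turn, a rotation vector about the tool's x, y, z each as a share of 10 degrees, from -1 to 1; "gripper": the closure, from 0 (fully open) to 1 (shut). A call has 1 to 10 rows; each row shifts and turns the commanded pose from where the row before left it, along the tool's axes as they then stand; what a row does not reach is not made up. A row lasts 1/8 s, in which the tool goes at most 62.5 mm and 10.7 degrees, less where a joint would pass 70% of its speed; a pose out of reach is approached as far as the arm can. A call with a number of a shift or a turn outside -1 to 1 is refused whole. A call with a gripper value outside its range is refused whole. The fingers move at their own pace and stop on an object; "squeeze" is the grip in N (left out, the last holds). Time passes only in rows, so rows that do not move let the fingers close. It gives the time, the measured TCP pose, the force, the opening and the grip force at its end, in the units of the state.
- manip.read_state(): the state, without advancing time (a new reading comes with each control period).
- cams.camera(name): name is "scene" or "top"; returns a dict with "image" (384x512x3 uint8, red, green, blue), "fx", "fy", "cx", "cy" (pixels), "dist_coeffs" ([k1, k2, p1, p2, k3] as OpenCV has them; the pictures are not rectified), "world_to_cam" (4x4, takes a point from world to camera coordinates). Camera axes: x right, y down, z forward; pixel columns grow to the right and rows downward; lengths in mm; the calibration is good to about 2 mm. A picture is of the moment at which its call begins. There is no depth.
- job.sign_off(): hands the job in; it is judged then, once.
The state is a dict: "clock": time; "joints": joint angles; "qd": joint speeds; "effort": joint torques, N m; "eef_pos": TCP position; "eef_rot": TCP orientation; "wrist_force": force on the tool from outside, world axes, zero at the start; "moment": the same for the moment, N m; "finger_gap": finger opening in mm; "finger_force": force on a finger pad.
Only numpy, scipy, OpenCV 4.12 (cv2) and the standard library are available. Lean on these libraries where they do the work, as an engineer would, in place of code of your own. Each camera call takes 0.05 s, during which the arm holds its last target. There are 200 camera calls.

## Working session

There is one attempt and no reset: what is moved stays moved. The work goes in short steps, Python scripts to look and compute and a tool call to move; the robot and the scene stay as the last step left them, time stands still between calls to the robot, and variables do not carry over. Pictures are saved under pics/ and viewed, at most 10 in all, crops included, and the job is handed in when it is done.

Besides the shell and the picture viewer there is one more tool, called after "Emit:" as a command line: name --argument value ..., lists and objects as JSON in quotes. jog_arm: Moves the arm, as the interface text tells. Shift numbers are shares of 40 mm and turn numbers shares of 10 degrees, none past 1 either way. Its arguments: {"type":"object","properties":{"commands":{"type":"array"},"squeeze":{"type":"number"}},"required":["commands"]}

```bash
mkdir -p pics; ls; python3 - <<'E'
from cell import manip,cams,job
import cv2,numpy as np
print(manip.read_state(), manip.nose_length)
for n in("scene","top"):
    c=cams.camera(n); im=c["image"][:,:,::-1]
    print(n,c["fx"],c["fy"],c["cx"],c["cy"],c["dist_coeffs"],np.round(c["world_to_cam"],4).tolist())
    cv2.imwrite(f"pics/{n}0.png",cv2.resize(im,(800,600),interpolation=cv2.INTER_CUBIC))
E
```

```text
pics
{'clock': 0.0, 'joints': array([-1.37758218e+00,  3.00476547e-01,  1.52162298e+00,  1.50251316e-05,
        1.32068761e+00, -6.66130909e-02]), 'qd': array([ 0.00024688,  0.00151824, -0.00056567,  0.00030455, -0.00128025,
       -0.0011854 ]), 'effort': array([ 1.79240364e-03, -5.31804729e+01, -3.52733696e+01,  7.08770379e-02,
        2.44704355e-02, -8.73143358e-05]), 'eef_pos': array([ 141.244862  , -531.27717645,  212.86561404]), 'eef_rot': array([-3.14040179e+00, -9.40302659e-05,  2.59823458e-01]), 'wrist_force': array([-0.28262487, -0.8376572 ,  0.43291626]), 'moment': array([-0.00405016,  0.05325967,  0.02480103]), 'finger_force': 0.0, 'finger_gap': 93.76060171527} 8.0
scene 405.1695696504732 405.1695696504732 255.62627976463423 195.71795823478502 [-0.09037405  0.          0.          0.          0.        ] [[-0.5176, 0.8556, 0.0011, 287.645], [0.8115, 0.4913, -0.3163, -404.1991], [-0.2711, -0.1628, -0.9487, 1571.4939], [0.0, 0.0, 0.0, 1.0]]
top 359.17696334703874 359.17696334703874 251.8496080648687 192.5761373171645 [0.0240352 0.        0.        0.        0.       ] [[0.0099, -0.9999, -0.003, -4.4745], [-0.9863, -0.0092, -0.1649, 558.1631], [0.1648, 0.0046, -0.9863, 1036.4669], [0.0, 0.0, 0.0, 1.0]]
```

View pics/scene0.png

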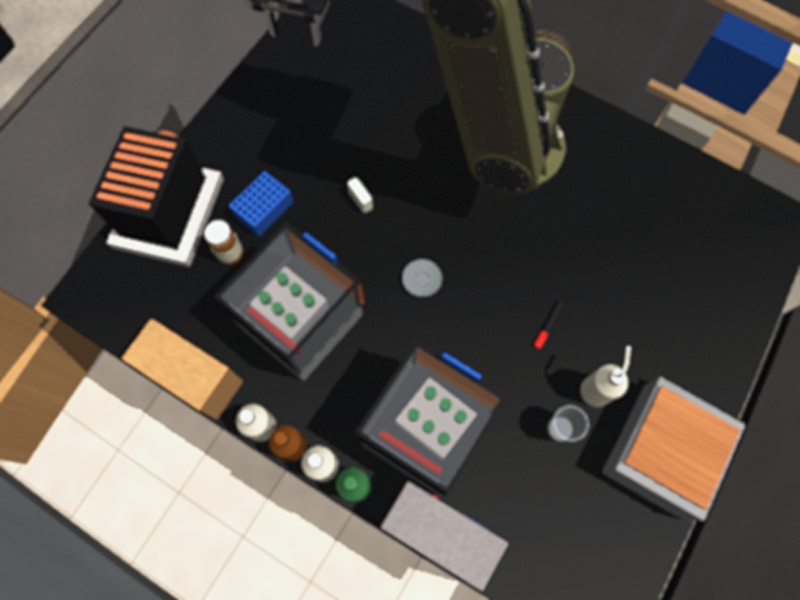

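View pics/top0.png

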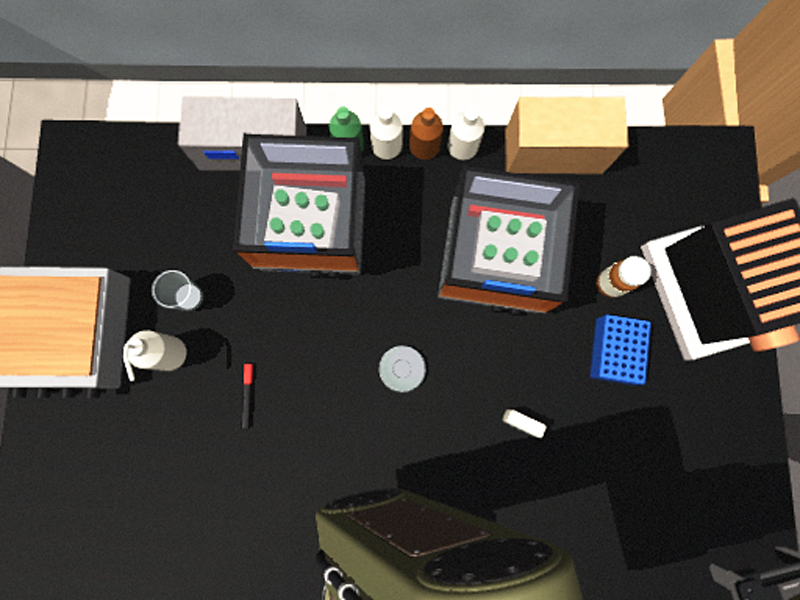

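The chamber at top-image (300,205) (the left one, +y) has a gap and a slight twist between the carrier and the red bar. In the right one, at (510,240), the carrier is on its bar. I'll zoom in on the left one to measure it.

```bash
cat > h.py <<'E'
import cv2,numpy as np
from cell import manip,cams,job
def crop(n,x0,y0,w,h,s,fn=None):
    c=cams.camera(n); im=c["image"][y0:y0+h,x0:x0+w,::-1]
    im=cv2.resize(im,None,fx=s,fy=s,interpolation=cv2.INTER_CUBIC)
    if fn: cv2.imwrite(fn,im)
    return im
def cam(n):
    c=cams.camera(n); K=np.array([[c["fx"],0,c["cx"]],[0,c["fy"],c["cy"]],[0,0,1.]])
    return K,np.array(c["dist_coeffs"]),np.array(c["world_to_cam"])
def proj(C,P):
    K,d,T=C; return cv2.projectPoints(np.atleast_2d(np.asarray(P,float)),cv2.Rodrigues(T[:3,:3])[0],T[:3,3],K,d)[0][:,0]
def onplane(C,px,z):
    K,d,T=C; u=cv2.undistortPoints(np.array(px,float).reshape(-1,1,2),K,d)[:,0]
    R,t=T[:3,:3],T[:3,3]; o=-R.T@t; D=np.c_[u,np.ones(len(u))]@R
    return o+D*((z-o[2])/D[:,2])[:,None]
E
python3 - <<'E'
from h import *
a=crop("scene",220,215,110,105,5.5)[:577]; 
b=crop("top",140,75,110,105,5.5)[:577]
cv2.imwrite("pics/s1.png",a);cv2.imwrite("pics/t1.png",b);print(a.shape)
E
```

```text
(577, 605, 3)
```

View pics/s1.png

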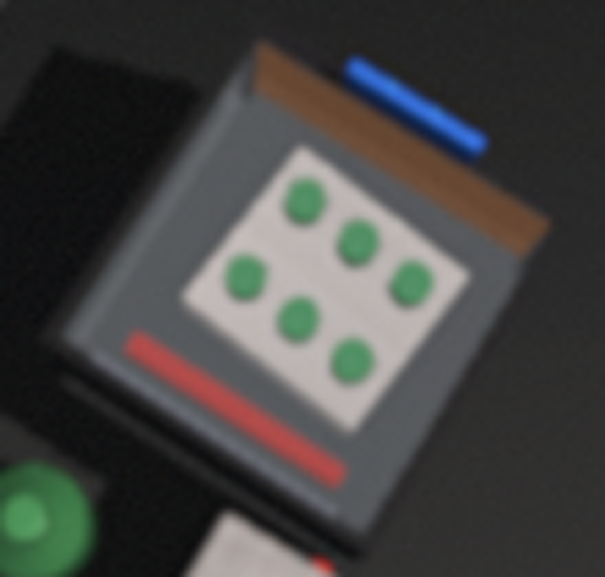

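View pics/t1.png

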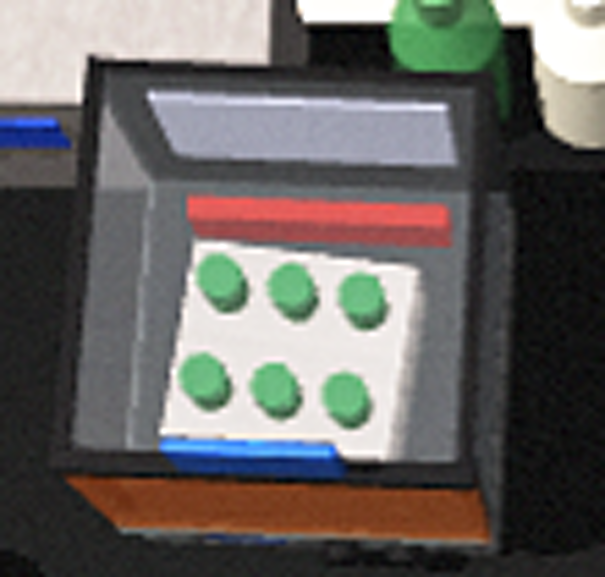

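```bash
cat > fit.py <<'E'
from h import *
from scipy.optimize import least_squares
S,T=cam("scene"),cam("top")
px=lambda p,o: (np.array(p,float)+.5)/5.5-.5+np.array(o)
# local feature -> (cam, crop px); frames: c chamber, s stop, k carrier
F=[('c',(0,40,235),'t',(162,438)),('c',(0,-40,235),'t',(333,446)),
('s',(0,70,100),'t',(187,221)),('s',(0,-70,100),'t',(451,232)),('s',(12,70,100),'t',(189,197)),('s',(12,-70,100),'t',(449,205)),
('s',(0,70,100),'s',(348,467)),('s',(0,-70,100),'s',(146,331)),('s',(12,70,100),'s',(335,489)),('s',(12,-70,100),'s',(125,347)),
('k',(55,60,115),'t',(194,240)),('k',(55,-60,115),'t',(420,268)),('k',(-55,60,115),'t',(160,437)),
('k',(55,60,115),'s',(352,434)),('k',(55,-60,115),'s',(182,298)),('k',(-55,60,115),'s',(470,272)),('k',(-55,-60,115),'s',(303,145)),
('c',(0,100,200),'t',(55,470)),('c',(0,-100,200),'t',(476,489)),('c',(200,100,200),'t',(90,57)),('c',(200,-100,200),'t',(497,70))]
def w(fr,L,p):
    x,y,a,d,kx,ky,ka=p; c,s=np.cos,np.sin
    L=np.array(L,float)
    if fr=='s': L=L+[d,0,0]
    if fr=='k':
        q=L.copy();L[:2]=[kx+c(ka)*q[0]-s(ka)*q[1],ky+s(ka)*q[0]+c(ka)*q[1]]
    return np.array([x+c(a)*L[0]-s(a)*L[1],y+s(a)*L[0]+c(a)*L[1],L[2]])
C={'s':(S,(220,215)),'t':(T,(140,75))}
def r(p): return np.concatenate([proj(C[n][0],w(f,L,p))[0]-px(q,C[n][1]) for f,L,n,q in F])
o=least_squares(r,[600,130,0,155,70,0,0],loss='soft_l1')
print("chamber",o.x[:2],"yaw",np.degrees(o.x[2]),"stop",o.x[3],"carrier",o.x[4:6],np.degrees(o.x[6]))
for f,q in zip(F,r(o.x).reshape(-1,2)): print(f[0],f[1],f[2],q.round(1))
for nm,L in dict(tab=(0,0,235),hinge=(0,0,70)).items(): print(nm,w('c',L,o.x))
E
python3 fit.py
```

```text
chamber [620.57530015 169.82665761] yaw -1.8372953665324552 stop 160.61781219602614 carrier [83.90494507  7.19637085] -5.100229690002563
c (0, 40, 235) t [0.1 0.4]
c (0, -40, 235) t [0.7 0.2]
s (0, 70, 100) t [ 0.2 -0.8]
s (0, -70, 100) t [-0.7 -0.9]
s (12, 70, 100) t [ 0.1 -0.2]
s (12, -70, 100) t [-0.1  0.2]
s (0, 70, 100) s [ 0.  -0.3]
s (0, -70, 100) s [-1.6 -0.6]
s (12, 70, 100) s [ 0.3 -0.9]
s (12, -70, 100) s [ 0.1 -0.3]
k (55, 60, 115) t [ 0.1 -0.7]
k (55, -60, 115) t [-0.3 -0.6]
k (-55, 60, 115) t [-0.1 -0.3]
k (55, 60, 115) s [ 0.3 -0.8]
k (55, -60, 115) s [ 0.  -0.5]
k (-55, 60, 115) s [0.3 0.1]
k (-55, -60, 115) s [-0.2 -0.3]
c (0, 100, 200) t [-0.3 -2.8]
c (0, -100, 200) t [-0.6 -3.1]
c (200, 100, 200) t [-0.2  0.7]
c (200, -100, 200) t [-0.4  1.3]
tab [620.57530015 169.82665761 235.        ]
hinge [620.57530015 169.82665761  70.        ]
```

The fit puts the target chamber's hinge at about (621,170), yaw −1.8°. The stop is 160.6 mm in and the carrier sits about 21 mm short of it, turned −5°. First I'll rise and travel over the chambers with the fingers closing.

Emit:
jog_arm --commands '[{"dz": -1, "az": 0.84, "gripper": 1}, {"dz": -1, "az": 0.84, "gripper": 1}, {"dx": 0.66, "dy": -0.99, "dz": -0.1, "gripper": 1}, {"dx": 0.66, "dy": -0.99, "dz": -0.1, "gripper": 1}, {"dx": 0.66, "dy": -0.99, "gripper": 1}, {"dx": 0.66, "dy": -0.99, "gripper": 1}, {"dx": 0.66, "dy": -0.99, "gripper": 1}, {"dx": 0.66, "dy": -0.99, "gripper": 1}, {"dx": 0.66, "dy": -0.99, "gripper": 1}, {"dx": 0.66, "dy": -0.99, "gripper": 1}]' --squeeze 10

```text
schema error: expected keys dx, dy, dz, ax, ay, az, gripper
```

```bash
cat > log.py <<'E'
# append (joints, pos, rot) samples for a kinematic fit, print pose in chamber frame
from h import *
s=manip.read_state(); a=np.radians(-1.84); d=s["eef_pos"][:2]-[621,170]
np.set_printoptions(precision=3,suppress=True)
open("kin.txt","a").write(" ".join(map(str,np.r_[s["joints"],s["eef_pos"],s["eef_rot"]]))+"\n")
print(s["clock"],"j",s["joints"],"pos",s["eef_pos"],"rot",s["eef_rot"],"cham x,y",np.cos(a)*d[0]+np.sin(a)*d[1],-np.sin(a)*d[0]+np.cos(a)*d[1],"F",s["wrist_force"],s["finger_gap"])
E
python3 log.py; python3 -c "
from cell import manip;print([x for x in dir(manip) if x[0]!='_'])"
```

```text
0.3 j [-1.378  0.3    1.521  0.     1.321 -0.067] pos [ 141.272 -531.474  213.265] rot [-3.141 -0.     0.26 ] cham x,y -456.9569321232122 -716.5159285028435 F [-0.046  0.257  0.826] 94.26903220079984
['Unreachable', 'nose_length', 'read_state']
```

All keys are required in each row.

Emit:
jog_arm --commands '[{"dx": 0, "dy": 0, "dz": -1, "ax": 0, "ay": 0, "az": 0.84, "gripper": 1}, {"dx": 0, "dy": 0, "dz": -1, "ax": 0, "ay": 0, "az": 0.84, "gripper": 1}, {"dx": 0.66, "dy": -0.99, "dz": -0.1, "ax": 0, "ay": 0, "az": 0, "gripper": 1}, {"dx": 0.66, "dy": -0.99, "dz": -0.1, "ax": 0, "ay": 0, "az": 0, "gripper": 1}, {"dx": 0.66, "dy": -0.99, "dz": 0, "ax": 0, "ay": 0, "az": 0, "gripper": 1}, {"dx": 0.66, "dy": -0.99, "dz": 0, "ax": 0, "ay": 0, "az": 0, "gripper": 1}, {"dx": 0.66, "dy": -0.99, "dz": 0, "ax": 0, "ay": 0, "az": 0, "gripper": 1}, {"dx": 0.66, "dy": -0.99, "dz": 0, "ax": 0, "ay": 0, "az": 0, "gripper": 1}, {"dx": 0.66, "dy": -0.99, "dz": 0, "ax": 0, "ay": 0, "az": 0, "gripper": 1}, {"dx": 0.66, "dy": -0.99, "dz": 0, "ax": 0, "ay": 0, "az": 0, "gripper": 1}]' --squeeze 10

```text
clock: 1.55
eef_pos: [363.6, -220.6, 301.6]
eef_rot: [3.141, -0.0, -0.034]
wrist_force: [0.6, 0.1, 0.3]
finger_gap: 0.2
finger_force: 0.0
```

```bash
python3 log.py
```

```text
1.55 j [-0.631 -0.044  1.704 -0.     1.481  0.973] pos [ 363.594 -220.583  301.597] rot [ 3.141 -0.    -0.034] cham x,y -244.73240516573082 -398.6462276693213 F [0.633 0.114 0.317] 0.20168580833140198
```

Emit:
jog_arm --commands '[{"dx": 0.66, "dy": -0.99, "dz": 0, "ax": 0, "ay": 0, "az": 0, "gripper": 1}, {"dx": 0.66, "dy": -0.99, "dz": 0, "ax": 0, "ay": 0, "az": 0, "gripper": 1}, {"dx": 0.66, "dy": -0.99, "dz": 0, "ax": 0, "ay": 0, "az": 0, "gripper": 1}, {"dx": 0.66, "dy": -0.99, "dz": 0, "ax": 0, "ay": 0, "az": 0, "gripper": 1}, {"dx": 0.66, "dy": -0.99, "dz": 0, "ax": 0, "ay": 0, "az": 0, "gripper": 1}, {"dx": 0.66, "dy": -0.99, "dz": 0, "ax": 0, "ay": 0, "az": 0, "gripper": 1}, {"dx": 0.66, "dy": -0.99, "dz": 0, "ax": 0, "ay": 0, "az": 0, "gripper": 1}, {"dx": 0.66, "dy": -0.99, "dz": 0, "ax": 0, "ay": 0, "az": 0, "gripper": 1}, {"dx": 0.66, "dy": -0.99, "dz": 0, "ax": 0, "ay": 0, "az": 0, "gripper": 1}, {"dx": 0.5, "dy": -0.9, "dz": 0, "ax": 0, "ay": 0, "az": 0, "gripper": 1}]'

```text
clock: 2.8
eef_pos: [634.2, 163.1, 301.0]
eef_rot: [3.141, 0.001, -0.033]
wrist_force: [-0.3, -0.2, 1.1]
finger_gap: 0.5
finger_force: 0.0
```

```bash
python3 log.py; python3 - <<'E'
from h import *
crop("top",120,60,180,140,4.4,"pics/t2.png")
E
```

```text
2.8 j [0.196 0.506 1.038 0.    1.599 1.8  ] pos [634.223 163.062 301.009] rot [ 3.141  0.001 -0.033] cham x,y 13.4393438308371 -6.5097591298370645 F [-0.303 -0.181  1.142] 0.5052677775077153
```

View pics/t2.png

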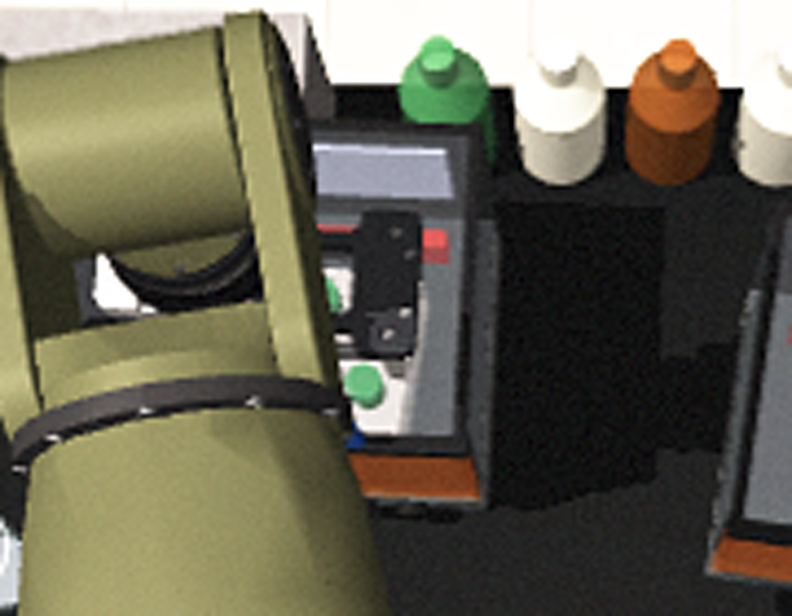

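The arm hides the tab but the pose is right, about 13 mm behind the hinge plane and over the roof. I'll shift in a bit and descend behind the tab.

Emit:
jog_arm --commands '[{"dx": 0.2, "dy": -0.16, "dz": 0, "ax": 0, "ay": 0, "az": 0, "gripper": 1}, {"dx": 0, "dy": 0, "dz": 0.9, "ax": 0, "ay": 0, "az": 0, "gripper": 1}, {"dx": 0, "dy": 0, "dz": 0.6, "ax": 0, "ay": 0, "az": 0, "gripper": 1}, {"dx": 0, "dy": 0, "dz": 0.38, "ax": 0, "ay": 0, "az": 0, "gripper": 1}, {"dx": -0.3, "dy": 0, "dz": 0, "ax": 0, "ay": 0, "az": 0, "gripper": 1}, {"dx": -0.3, "dy": 0, "dz": 0.01, "ax": 0, "ay": 0, "az": 0, "gripper": 1}, {"dx": -0.3, "dy": 0, "dz": 0.03, "ax": 0, "ay": 0, "az": 0, "gripper": 1}]'

```text
clock: 3.72
eef_pos: [605.8, 168.4, 225.3]
eef_rot: [-3.141, -0.002, -0.034]
wrist_force: [2.0, -0.6, -1.1]
finger_gap: 0.5
finger_force: 0.7
```

```bash
python3 log.py
```

```text
3.725 j [ 0.213  0.47   1.261 -0.     1.41   1.818] pos [605.849 168.416 225.31 ] rot [-3.141 -0.002 -0.034] cham x,y -15.09209240134928 -2.069564558786253 F [ 2.042 -0.561 -1.138] 0.5269321292051085
```

Emit:
jog_arm --commands '[{"dx": -0.34, "dy": 0, "dz": 0.1, "ax": 0, "ay": 0, "az": 0, "gripper": 1}, {"dx": -0.44, "dy": 0, "dz": 0.14, "ax": 0, "ay": 0, "az": 0, "gripper": 1}, {"dx": -0.42, "dy": 0, "dz": 0.2, "ax": 0, "ay": 0, "az": 0, "gripper": 1}, {"dx": -0.39, "dy": 0, "dz": 0.25, "ax": 0, "ay": 0, "az": 0, "gripper": 1}, {"dx": -0.36, "dy": 0, "dz": 0.29, "ax": 0, "ay": 0, "az": 0, "gripper": 1}, {"dx": -0.32, "dy": 0, "dz": 0.34, "ax": 0, "ay": 0, "az": 0, "gripper": 1}, {"dx": -0.27, "dy": 0, "dz": 0.37, "ax": 0, "ay": 0, "az": 0, "gripper": 1}, {"dx": -0.23, "dy": 0, "dz": 0.4, "ax": 0, "ay": 0, "az": 0, "gripper": 1}]'

```text
clock: 4.72
eef_pos: [495.2, 172.3, 141.5]
eef_rot: [-3.141, -0.002, -0.034]
wrist_force: [1.6, 0.3, 0.8]
finger_gap: 0.3
finger_force: 0.3
```

```bash
python3 log.py
```

```text
4.725 j [ 0.265  0.314  1.679 -0.     1.147  1.87 ] pos [495.203 172.346 141.507] rot [-3.141 -0.002 -0.034] cham x,y -125.80774206652652 -1.6945845174106373 F [1.576 0.281 0.835] 0.2999016768429373
```

Emit:
jog_arm --commands '[{"dx": -0.16, "dy": 0, "dz": 0.38, "ax": 0, "ay": 0, "az": 0, "gripper": 1}, {"dx": -0.02, "dy": 0, "dz": 0.08, "ax": 0, "ay": 0, "az": 0, "gripper": 1}, {"dx": 0, "dy": 0, "dz": 0, "ax": 0, "ay": 0, "az": 0, "gripper": 1}]'

```text
clock: 5.1
eef_pos: [488.8, 172.7, 124.6]
eef_rot: [-3.141, -0.003, -0.034]
wrist_force: [-4.5, -2.9, 18.2]
finger_gap: 0.4
finger_force: 8.3
```

```bash
python3 log.py
```

```text
5.1 j [ 0.269  0.322  1.712 -0.     1.105  1.874] pos [488.799 172.746 124.646] rot [-3.141 -0.003 -0.034] cham x,y -132.2210047738906 -1.5006612925321128 F [-4.482 -2.917 18.215] 0.43680449542664457
```

The door is at its stop: 18 N, and the tip position matches 1.25 rad. Next I'll lift, open the fingers and start tilting, which also gives samples for a kinematic fit.

Emit:
jog_arm --commands '[{"dx": 0, "dy": 0, "dz": -1, "ax": 0, "ay": 0, "az": 0, "gripper": 1}, {"dx": 0, "dy": 0, "dz": -1, "ax": 0, "ay": 0, "az": 0, "gripper": 0}, {"dx": 0, "dy": 0, "dz": -1, "ax": 0, "ay": 0, "az": 0, "gripper": 0}, {"dx": 0, "dy": 0, "dz": 0, "ax": 0, "ay": 1, "az": 0, "gripper": 0}, {"dx": 0, "dy": 0, "dz": 0, "ax": 0, "ay": 1, "az": 0, "gripper": 0}, {"dx": 0, "dy": 0, "dz": 0, "ax": 0, "ay": 1, "az": 0, "gripper": 0}]'

```text
clock: 5.85
eef_pos: [488.0, 173.0, 243.5]
eef_rot: [-3.14, -0.531, -0.034]
wrist_force: [1.2, -0.1, 0.5]
finger_gap: 47.1
finger_force: 0.0
```

```bash
python3 log.py; cat > kin.py <<'E'
from h import *
from scipy.optimize import least_squares
from scipy.spatial.transform import Rotation as Ro
D=np.loadtxt("kin.txt")
def fk(q,p):
    a1,d1,L1,L2,a3,L3,q60=p
    R1=Ro.from_euler('z',q[0]); A=R1*Ro.from_euler('y',q[1]); B=A*Ro.from_euler('y',q[2])
    W=np.array([0,0,d1])+R1.apply([a1,0,0])+A.apply([0,0,L1])+B.apply([a3,0,L2])
    E=B*Ro.from_euler('z',q[3])*Ro.from_euler('y',q[4])*Ro.from_euler('z',q[5]+q60)
    return W+E.apply([0,0,L3]),E
def res(p):
    o=[]
    for d in D:
        x,E=fk(d[:6],p); o+=[(x-d[6:9]),100*(E.inv()*Ro.from_euler('xyz',d[9:])).as_rotvec()]
    return np.concatenate(o)
s=[least_squares(res,[a,300,400,350,0,200,q]) for a in (0,100) for q in (0,1.57,3.14,-1.57)]
P=min(s,key=lambda t:t.cost); cost=P.cost; P=P.x
if __name__=="__main__": print("params",P,cost,len(D))
E
python3 kin.py
```

```text
5.85 j [ 0.37  -0.044  1.924 -0.282  0.787  2.125] pos [488.    172.952 243.547] rot [-3.14  -0.531 -0.034] cham x,y -133.02658379203376 -1.320047384847276 F [ 1.154 -0.06   0.516] 47.10407323658891
params [ 11.01199071 193.26341383 406.0678404  442.66951662  36.78287791
 221.82110771   1.57079633] 4540.6866568092255 7
```

```bash
sed -i 's/a1,d1,L1,L2,a3,L3,q60=p/a1,d1,L1,L2,a3,L3,q60,b,c=p/; s/\[a3,0,L2\]/[a3,b,L2]/; s/return W+E.apply(\[0,0,L3\])/return W+E.apply([0,0,L3])+(B*Ro.from_euler("z",q[3])).apply([0,c,0])/; s/200,q\])/200,q,b,c])/; s/for a in (0,100)/for a in (0,100) for b,c in ((36,0),(0,36))/' kin.py
python3 kin.py; python3 -c "
from kin import *
print(res(P).reshape(-1,6).round(2))"
```

```text
params [-5.33707153e-13  2.21200000e+02  4.24200000e+02  4.47500000e+02
  4.09000000e+01  2.62635000e+02  1.57079633e+00  3.66000000e+01
 -6.31760267e-13] 7.948444307114604e-26 7
[[ 0.  0.  0.  0.  0. -0.]
 [ 0. -0.  0.  0. -0.  0.]
 [-0. -0. -0.  0. -0. -0.]
 [ 0.  0.  0.  0.  0. -0.]
 [-0. -0. -0.  0.  0. -0.]
 [-0.  0.  0.  0. -0.  0.]
 [-0.  0.  0.  0.  0. -0.]]
```

```bash
cat > ik.py <<'E'
from kin import *
lo=np.array([-3.03,-.79,.23,-1.04,0,-2.55]);hi=np.array([3.03,2.21,2.52,4.18,3.07,2.55])
YAW=np.radians(-1.84); H=np.array([621,170,0.])
RC=Ro.from_euler('z',YAW)
def target(tip,phi,psi=0,flip=0):
    """tip in chamber frame; tool z pitched phi deg below chamber x, turned psi deg about z; tool y = -y (flip: +y)"""
    R=RC*Ro.from_euler('z',psi,degrees=True)*Ro.from_euler('y',90+phi,degrees=True)*Ro.from_euler('z',180 if not flip else 0,degrees=True)
    return H+RC.apply(tip)-8*R.apply([0,0,1]),R
def ik(x,R,n=60,q0=None):
    rng=np.random.default_rng(0); out=[]
    f=lambda q:(lambda t:np.r_[(t[0]-x)/100,(t[1].inv()*R).as_rotvec()])(fk(q,P))
    for i in range(n):
        s=least_squares(f,q0 if q0 is not None and i==0 else rng.uniform(lo,hi),bounds=(lo,hi))
        if s.cost<1e-8 and not any(np.abs(s.x-o).max()<.02 for o in out): out.append(s.x)
    return out
E
python3 - <<'E'
from ik import *
np.set_printoptions(precision=2,suppress=True)
for nm,tip,phis in(("push",(48,5,88),(30,40)),("under",(-140,0,95),(0,10)),("shut",(-8,0,200),(0,10,30))):
  for ph in phis:
    for fl in(0,1):
      x,R=target(tip,ph,0,fl)
      for q in ik(x,R,30): print(nm,ph,fl,q)
E
```

```text
push 30 0 [ 0.32  0.52  1.92  3.93  0.43 -2.13]
push 30 1 [0.32 0.52 1.92 3.93 0.43 1.01]
under 0 0 [ 0.58  0.7   2.34  3.76  1.49 -1.63]
under 0 1 [0.58 0.7  2.34 3.76 1.49 1.52]
under 10 0 [ 0.58  0.53  2.37  3.79  1.21 -1.71]
under 10 1 [0.58 0.53 2.37 3.79 1.21 1.43]
shut 0 0 [ 0.39  0.45  2.14  3.62  1.07 -1.82]
shut 0 1 [0.39 0.45 2.14 3.62 1.07 1.33]
shut 10 0 [ 0.38  0.34  2.13  3.73  0.8  -1.93]
shut 10 1 [0.38 0.34 2.13 3.73 0.8  1.21]
```

Kinematics fit exactly. The push pose needs the wrist on its other branch (q4≈3.9), so I'll plan a cone-shaped transition clear of obstacles.

```bash
cat >> ik.py <<'E'
def rows(Q,show=True):
    """tool-frame increments in jog units along a list of joint vectors (first = now)"""
    x0,R0=fk(Q[0],P)
    for q in Q[1:]:
        x,R=fk(q,P); d=R0.inv().apply(x-x0)/40; w=np.degrees((R0.inv()*R).as_rotvec())/10
        c=RC.inv().apply(x+8*R.apply([0,0,1])-H); zz=R.apply([0,0,1])
        b=[RC.inv().apply(x+R.apply([sx*37,sy*88,-89])-H) for sx in(-1,1) for sy in(-1,1)]
        print("d",d.round(3),"w",w.round(3),"| tip",c.round(0),"z",zz.round(2),"bodyminz",round(min(v[2] for v in b)),"bodymaxx",round(max(v[0] for v in b)), "q",q.round(2)) if show else None
        x0,R0=x,R
E
python3 - <<'E'
from ik import *
np.set_printoptions(precision=3,suppress=True)
T=cam("top")
for n,p,z in(("petri",(402,368),10),("timer",(525,423),50),("beaker",(182,295),0),("wash",(165,360),0),("rack",(622,350),55),("marker",(248,395),10)):
    print(n,onplane(T,[np.array(p)*.64],z)[0].round())
q0=manip.read_state()["joints"]; print(q0)
x,R=target((-84,5,165),30)
for q in ik(x,R,40): print("A",q)
qs=[q for q in ik(x,R,40) if q[5]<0]
qA=qs[0]; N=18
Q=[]
for i in range(N+1):
    t=i/N; q=q0+(qA-q0)*t; q[4]=np.interp(t,[0,.2,.8,1],[q0[4],.5,.5,qA[4]]); Q.append(q)
rows(Q)
E
```

```text
petri [431. -17.  10.]
timer [ 331. -245.   50.]
beaker [574. 427.   0.]
wash [444. 451.   0.]
rack [ 467. -429.   55.]
marker [377. 281.  10.]
[ 0.373 -0.048  1.934 -0.289  0.777  2.132]Traceback (most recent call last):
  File "<stdin>", line 10, in <module>
IndexError: list index out of range
```

```bash
python3 - <<'E'
from ik import *
np.set_printoptions(precision=2,suppress=True)
for x,z in((-120,190),(-84,170),(-50,145),(-20,125),(20,100),(50,100)):
  for ph in(5,12,19,26,33):
    s=ik(*target((x,5,z),ph),12)
    print(x,z,ph,[q[:6].round(2).tolist() for q in s if q[5]<0])
E
```

```text
-120 190 5 [[0.56, 0.29, 2.36, 3.82, 1.09, -1.87]]
-120 190 12 [[0.55, 0.19, 2.35, 3.91, 0.88, -1.99]]
-120 190 19 [[0.53, 0.1, 2.32, 4.05, 0.69, -2.15]]
-120 190 26 []
-120 190 33 []
-84 170 5 [[0.5, 0.39, 2.29, 3.74, 1.09, -1.82]]
-84 170 12 [[0.49, 0.3, 2.28, 3.82, 0.89, -1.92]]
-84 170 19 [[0.48, 0.22, 2.26, 3.94, 0.7, -2.06]]
-84 170 26 [[0.46, 0.16, 2.22, 4.14, 0.53, -2.28]]
-84 170 33 []
-50 145 5 [[0.45, 0.5, 2.21, 3.68, 1.11, -1.79]]
-50 145 12 [[0.44, 0.41, 2.21, 3.74, 0.91, -1.86]]
-50 145 19 [[0.43, 0.33, 2.19, 3.84, 0.72, -1.97]]
-50 145 26 [[0.41, 0.27, 2.16, 4.01, 0.53, -2.16]]
-50 145 33 []
-20 125 5 [[0.41, 0.59, 2.14, 3.64, 1.11, -1.76]]
-20 125 12 [[0.41, 0.5, 2.14, 3.69, 0.92, -1.83]]
-20 125 19 [[0.4, 0.42, 2.13, 3.77, 0.72, -1.93]]
-20 125 26 [[0.38, 0.36, 2.1, 3.92, 0.54, -2.09]]
-20 125 33 []
20 100 5 [[0.37, 0.69, 2.04, 3.59, 1.1, -1.75]]
20 100 12 [[0.36, 0.61, 2.04, 3.64, 0.92, -1.8]]
20 100 19 [[0.36, 0.54, 2.03, 3.71, 0.73, -1.89]]
20 100 26 [[0.35, 0.48, 2.01, 3.84, 0.54, -2.02]]
20 100 33 [[0.33, 0.44, 1.97, 4.1, 0.38, -2.29]]
50 100 5 [[0.34, 0.71, 1.97, 3.57, 1.06, -1.76]]
50 100 12 [[0.34, 0.64, 1.97, 3.62, 0.87, -1.81]]
50 100 19 [[0.33, 0.57, 1.96, 3.7, 0.69, -1.9]]
50 100 26 [[0.32, 0.52, 1.93, 3.84, 0.51, -2.04]]
50 100 33 [[0.31, 0.48, 1.89, 4.12, 0.35, -2.33]]
```

```bash
python3 - <<'E'
from ik import *
np.set_printoptions(precision=3,suppress=True)
q0=manip.read_state()["joints"]
qA=[q for q in ik(*target((-84,5,170),19),20) if q[5]<0][0]
x=np.array([-.1,-.25,0,0,0,0]); N=18; Q=[]
for i in range(N+1):
    t=i/N; q=q0+(qA-q0)*t+x*np.sin(np.pi*t); q[4]=np.interp(t,[0,.2,.8,1],[q0[4],.45,.45,qA[4]]); Q.append(q)
np.save("Q.npy",Q)
rows(Q)
E
```

```text
d [ 0.024 -0.964 -0.277] w [ 1.018  0.142 -0.264] | tip [-135.   39.  245.] z [ 0.53  0.16 -0.84] bodyminz 295 bodymaxx -143 q [ 0.36 -0.08  1.95 -0.05  0.69  1.9 ]
d [ 0.314 -0.851 -0.278] w [ 0.872  0.399 -0.202] | tip [-135.   72.  266.] z [ 0.56  0.31 -0.77] bodyminz 298 bodymaxx -137 q [ 0.35 -0.1   1.97  0.18  0.6   1.67]
d [ 0.531 -0.658 -0.259] w [ 0.664  0.584 -0.147] | tip [-130.   95.  293.] z [ 0.61  0.42 -0.67] bodyminz 307 bodymaxx -131 q [ 0.34 -0.13  1.99  0.42  0.5   1.43]
d [ 0.426 -0.487 -0.205] w [ 0.488  0.486 -0.109] | tip [-128.  111.  317.] z [ 0.64  0.5  -0.59] bodyminz 317 bodymaxx -129 q [ 0.33 -0.15  2.01  0.65  0.45  1.2 ]
d [ 0.179 -0.499 -0.149] w [ 0.485  0.275 -0.096] | tip [-135.  125.  333.] z [ 0.64  0.57 -0.52] bodyminz 322 bodymaxx -131 q [ 0.32 -0.17  2.02  0.89  0.45  0.97]
d [ 0.249 -0.422 -0.097] w [ 0.411  0.353 -0.092] | tip [-139.  137.  350.] z [ 0.64  0.63 -0.44] bodyminz 328 bodymaxx -132 q [ 0.32 -0.18  2.04  1.12  0.45  0.74]
d [ 0.285 -0.308 -0.042] w [ 0.313  0.406 -0.083] | tip [-139.  146.  365.] z [ 0.65  0.66 -0.36] bodyminz 334
[... 1148 characters left out ...]
odymaxx -122 q [ 0.39 -0.    2.19  3.    0.45 -1.13]
d [-0.576  0.607  0.077] w [-0.511  0.011 -0.149] | tip [-76.  91. 279.] z [ 0.92  0.35 -0.19] bodyminz 239 bodymaxx -126 q [ 0.41  0.05  2.21  3.23  0.49 -1.36]
d [-0.581  0.714  0.032] w [-0.629  0.028 -0.237] | tip [-72.  70. 249.] z [ 0.95  0.25 -0.21] bodyminz 216 bodymaxx -133 q [ 0.43  0.1   2.22  3.47  0.56 -1.59]
d [-0.779  0.855 -0.036] w [-0.774 -0.141 -0.351] | tip [-74.  40. 212.] z [ 0.96  0.12 -0.26] bodyminz 191 bodymaxx -146 q [ 0.45  0.16  2.24  3.7   0.63 -1.82]
d [-0.987  0.941 -0.097] w [-0.866 -0.337 -0.479] | tip [-84.   5. 170.] z [ 0.95 -0.03 -0.33] bodyminz 167 bodymaxx -164 q [ 0.48  0.22  2.26  3.94  0.7  -2.06]
```

Emit:
jog_arm --commands '[{"dx": 0.02, "dy": -0.96, "dz": -0.28, "ax": 1, "ay": 0.14, "az": -0.26, "gripper": 0}, {"dx": 0.31, "dy": -0.85, "dz": -0.28, "ax": 0.88, "ay": 0.4, "az": -0.2, "gripper": 0}, {"dx": 0.53, "dy": -0.66, "dz": -0.26, "ax": 0.67, "ay": 0.58, "az": -0.15, "gripper": 0}, {"dx": 0.43, "dy": -0.49, "dz": -0.2, "ax": 0.49, "ay": 0.49, "az": -0.11, "gripper": 0}, {"dx": 0.18, "dy": -0.5, "dz": -0.15, "ax": 0.48, "ay": 0.28, "az": -0.1, "gripper": 0}, {"dx": 0.25, "dy": -0.42, "dz": -0.1, "ax": 0.41, "ay": 0.35, "az": -0.09, "gripper": 0}, {"dx": 0.28, "dy": -0.31, "dz": -0.04, "ax": 0.31, "ay": 0.41, "az": -0.08, "gripper": 0}, {"dx": 0.28, "dy": -0.16, "dz": 0.01, "ax": 0.2, "ay": 0.43, "az": -0.07, "gripper": 0}, {"dx": 0.22, "dy": 0, "dz": 0.05, "ax": 0.07, "ay": 0.42, "az": -0.06, "gripper": 0}]'

```text
clock: 7.02
eef_pos: [494.0, 319.4, 389.0]
eef_rot: [-2.07, -1.093, -0.352]
wrist_force: [0.9, -0.1, 0.5]
finger_gap: 94.0
finger_force: 0.0
```

```bash
python3 - <<'E'
from ik import *
q=manip.read_state()["joints"]; Q=np.load("Q.npy"); print(q.round(3),"planned",Q[9].round(3))
rows([q]+list(Q[10:]))
E
```

```text
[ 0.32  -0.159  2.083  1.798  0.449  0.07 ] planned [ 0.324 -0.166  2.097  1.824  0.45   0.038]
d [0.035 0.116 0.021] w [-0.053  0.408 -0.079] | tip [-122.  148.  387.] z [ 0.74  0.66 -0.16] bodyminz 335 bodymaxx -126 q [ 0.33 -0.15  2.11  2.06  0.45 -0.19]
d [-0.022  0.32   0.102] w [-0.205  0.311 -0.039] | tip [-112.  141.  381.] z [ 0.77  0.62 -0.12] bodyminz 326 bodymaxx -123 q [ 0.34 -0.12  2.13  2.29  0.45 -0.43]
d [-0.203  0.457  0.107] w [-0.329  0.208 -0.045] | tip [-101.  132.  366.] z [ 0.82  0.57 -0.11] bodyminz 311 bodymaxx -121 q [ 0.35 -0.09  2.15  2.53  0.45 -0.66]
d [-0.409  0.565  0.1  ] w [-0.434  0.079 -0.063] | tip [-90. 120. 342.] z [ 0.85  0.5  -0.13] bodyminz 289 bodymaxx -120 q [ 0.37 -0.05  2.17  2.76  0.45 -0.89]
d [-0.626  0.637  0.086] w [-0.514 -0.067 -0.095] | tip [-82. 107. 309.] z [ 0.89  0.43 -0.17] bodyminz 263 bodymaxx -122 q [ 0.39 -0.    2.19  3.    0.45 -1.13]
d [-0.576  0.607  0.077] w [-0.511  0.011 -0.149] | tip [-76.  91. 279.] z [ 0.92  0.35 -0.19] bodyminz 239 bodymaxx -126 q [ 0.41  0.05  2.21  3.23  0.49 -1.36]
d [-0.581  0.714  0.032] w [-0.629  0.028 -0.237] | tip [-72.  70. 249.] z [ 0.95  0.25 -0.21] bodyminz 216 bodymaxx -133 q [ 0.43  0.1   2.22  3.47  0.56 -1.59]
d [-0.779  0.855 -0.036] w [-0.774 -0.141 -0.351] | tip [-74.  40. 212.] z [ 0.96  0.12 -0.26] bodyminz 191 bodymaxx -146 q [ 0.45  0.16  2.24  3.7   0.63 -1.82]
d [-0.987  0.941 -0.097] w [-0.866 -0.337 -0.479] | tip [-84.   5. 170.] z [ 0.95 -0.03 -0.33] bodyminz 167 bodymaxx -164 q [ 0.48  0.22  2.26  3.94  0.7  -2.06]
```

Emit:
jog_arm --commands '[{"dx": 0.12, "dy": 0.16, "dz": 0.08, "ax": -0.07, "ay": 0.38, "az": -0.04, "gripper": 0}, {"dx": -0.02, "dy": 0.32, "dz": 0.1, "ax": -0.2, "ay": 0.31, "az": -0.04, "gripper": 0}, {"dx": -0.2, "dy": 0.46, "dz": 0.11, "ax": -0.33, "ay": 0.21, "az": -0.05, "gripper": 0}, {"dx": -0.41, "dy": 0.56, "dz": 0.1, "ax": -0.43, "ay": 0.08, "az": -0.06, "gripper": 0}, {"dx": -0.63, "dy": 0.64, "dz": 0.09, "ax": -0.51, "ay": -0.07, "az": -0.1, "gripper": 0}, {"dx": -0.58, "dy": 0.61, "dz": 0.08, "ax": -0.51, "ay": 0.01, "az": -0.15, "gripper": 0}, {"dx": -0.58, "dy": 0.71, "dz": 0.03, "ax": -0.63, "ay": 0.03, "az": -0.24, "gripper": 0}, {"dx": -0.78, "dy": 0.85, "dz": -0.04, "ax": -0.77, "ay": -0.14, "az": -0.35, "gripper": 0}, {"dx": 0, "dy": 0, "dz": 0, "ax": 0, "ay": 0, "az": 0, "gripper": 0}]'

```text
clock: 8.15
eef_pos: [542.3, 211.5, 212.7]
eef_rot: [-2.72, -1.268, -0.317]
wrist_force: [0.5, 0.8, 0.6]
finger_gap: 94.0
finger_force: 0.0
```

```bash
cat >> ik.py <<'E'
def plan(poses,show=True):
    """poses: (tip, phi, psi); prints jog rows from the present pose, one per pose"""
    q=manip.read_state()["joints"]; Q=[q]
    for p in poses:
        s=ik(*target(*p),1,q0=np.clip(Q[-1],lo+1e-3,hi-1e-3))
        if not s: print("no ik",p); break
        Q.append(s[0])
    x,R=fk(q,P); print("now tip",RC.inv().apply(x+8*R.apply([0,0,1])-H).round(1),"q",q.round(2))
    rows(Q)
E
python3 - <<'E'
from ik import *
plan([((-84,5,170),22,0),((-66,5,155),26,0),((-40,5,138),26,0),((-14,5,120),26,0),((5,5,103),26,0)])
E
```

```text
now tip [-72.3  40.1 210.6] q [ 0.45  0.16  2.24  3.71  0.61 -1.83]
d [-0.959  0.924 -0.127] w [-0.874 -0.564 -0.441] | tip [-84.   5. 170.] z [ 0.93 -0.03 -0.37] bodyminz 172 bodymaxx -160 q [ 0.47  0.19  2.25  4.01  0.62 -2.14]
d [-0.165 -0.     0.558] w [ 0.  -0.4  0. ] | tip [-66.   5. 155.] z [ 0.9  -0.03 -0.44] bodyminz 164 bodymaxx -137 q [ 0.43  0.22  2.19  4.06  0.53 -2.2 ]
d [-0.097  0.     0.771] w [-0. -0. -0.] | tip [-40.   5. 138.] z [ 0.9  -0.03 -0.44] bodyminz 147 bodymaxx -111 q [ 0.4   0.3   2.14  3.98  0.54 -2.13]
d [-0.12   0.     0.781] w [0. 0. 0.] | tip [-14.   5. 120.] z [ 0.9  -0.03 -0.44] bodyminz 129 bodymaxx -85 q [ 0.38  0.39  2.08  3.91  0.54 -2.07]
d [-0.174 -0.     0.613] w [ 0. -0.  0.] | tip [  5.   5. 103.] z [ 0.9  -0.03 -0.44] bodyminz 112 bodymaxx -66 q [ 0.36  0.45  2.04  3.85  0.55 -2.02]
```

Emit:
jog_arm --commands '[{"dx": -0.48, "dy": 0.46, "dz": -0.06, "ax": -0.44, "ay": -0.28, "az": -0.22, "gripper": 0}, {"dx": -0.48, "dy": 0.46, "dz": -0.06, "ax": -0.44, "ay": -0.28, "az": -0.22, "gripper": 0}, {"dx": 0, "dy": 0, "dz": 0, "ax": 0, "ay": 0, "az": 0, "gripper": 0}]'

```text
clock: 8.52
eef_pos: [528.9, 178.3, 177.1]
eef_rot: [-3.131, -1.192, -0.041]
wrist_force: [0.3, -0.4, 0.8]
finger_gap: 94.3
finger_force: 0.0
```

```bash
python3 - <<'E'
from ik import *
plan([((-66,9,155),26,0),((-40,9,138),26,0),((-14,9,118),26,0),((3,9,104),26,0),((14,9,96),26,0)])
E
```

```text
now tip [-84.9   5.3 174.1] q [ 0.47  0.18  2.25  4.01  0.62 -2.14]
d [-0.255 -0.09   0.616] w [-0.017 -0.431 -0.018] | tip [-66.   9. 155.] z [ 0.9  -0.03 -0.44] bodyminz 164 bodymaxx -137 q [ 0.44  0.23  2.19  4.08  0.54 -2.21]
d [-0.097 -0.     0.771] w [-0. -0. -0.] | tip [-40.   9. 138.] z [ 0.9  -0.03 -0.44] bodyminz 147 bodymaxx -111 q [ 0.41  0.31  2.13  3.99  0.54 -2.14]
d [-0.164 -0.     0.803] w [0. 0. 0.] | tip [-14.   9. 118.] z [ 0.9  -0.03 -0.44] bodyminz 127 bodymaxx -85 q [ 0.39  0.39  2.08  3.92  0.55 -2.07]
d [-0.128 -0.     0.535] w [ 0. -0.  0.] | tip [  3.   9. 104.] z [ 0.9  -0.03 -0.44] bodyminz 113 bodymaxx -68 q [ 0.37  0.45  2.04  3.87  0.55 -2.04]
d [-0.059  0.     0.335] w [-0.  0. -0.] | tip [14.  9. 96.] z [ 0.9  -0.03 -0.44] bodyminz 105 bodymaxx -57 q [ 0.36  0.48  2.02  3.85  0.56 -2.02]
```

Emit:
jog_arm --commands '[{"dx": -0.26, "dy": -0.09, "dz": 0.62, "ax": -0.02, "ay": -0.43, "az": -0.02, "gripper": 0}, {"dx": -0.1, "dy": 0, "dz": 0.77, "ax": 0, "ay": 0, "az": 0, "gripper": 0}, {"dx": -0.16, "dy": 0, "dz": 0.8, "ax": 0, "ay": 0, "az": 0, "gripper": 0}, {"dx": -0.13, "dy": 0, "dz": 0.53, "ax": 0, "ay": 0, "az": 0, "gripper": 0}, {"dx": -0.06, "dy": 0, "dz": 0.33, "ax": 0, "ay": 0, "az": 0, "gripper": 0}, {"dx": 0, "dy": 0, "dz": 0, "ax": 0, "ay": 0, "az": 0, "gripper": 0}]'

```text
clock: 9.28
eef_pos: [627.1, 177.6, 98.0]
eef_rot: [3.136, -1.115, -0.029]
wrist_force: [-0.2, -0.2, 0.2]
finger_gap: 94.1
finger_force: 0.0
```

```bash
python3 - <<'E'
from ik import *
print(manip.read_state()["wrist_force"])
plan([((22,9,96),26,0),((28,9,96),26,0),((32,8,96),26,0),((36,7,96),26,0),((40,6,96),26,0),((43,5,96),26,0)])
crop("top",120,60,150,120,5,"pics/t3.png")
E
```

```text
[-0.18062107 -0.23641823  0.15297716]
now tip [13.   7.7 94.5] q [ 0.36  0.48  2.02  3.85  0.56 -2.02]
d [ 0.132 -0.031  0.185] w [0.016 0.012 0.009] | tip [22.  9. 96.] z [ 0.9  -0.03 -0.44] bodyminz 105 bodymaxx -49 q [ 0.35  0.49  2.    3.85  0.55 -2.02]
d [0.066 0.    0.135] w [0. 0. 0.] | tip [28.  9. 96.] z [ 0.9  -0.03 -0.44] bodyminz 105 bodymaxx -43 q [ 0.35  0.5   1.98  3.85  0.54 -2.03]
d [0.044 0.025 0.09 ] w [-0. -0. -0.] | tip [32.  8. 96.] z [ 0.9  -0.03 -0.44] bodyminz 105 bodymaxx -39 q [ 0.34  0.5   1.97  3.84  0.53 -2.03]
d [0.044 0.025 0.09 ] w [0. 0. 0.] | tip [36.  7. 96.] z [ 0.9  -0.03 -0.44] bodyminz 105 bodymaxx -35 q [ 0.34  0.51  1.97  3.84  0.53 -2.03]
d [0.044 0.025 0.09 ] w [0. 0. 0.] | tip [40.  6. 96.] z [ 0.9  -0.03 -0.44] bodyminz 105 bodymaxx -31 q [ 0.33  0.51  1.96  3.83  0.52 -2.03]
d [0.033 0.025 0.067] w [-0. -0. -0.] | tip [43.  5. 96.] z [ 0.9  -0.03 -0.44] bodyminz 105 bodymaxx -28 q [ 0.33  0.52  1.95  3.83  0.52 -2.03]
```

View pics/t3.png

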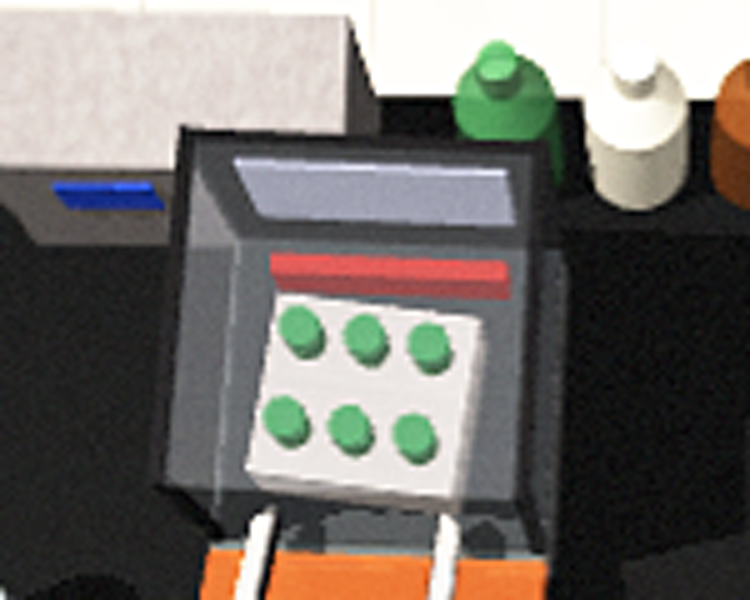

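The open fingers (pixels (265,510) and (447,515)) stand just in front of the carrier, one near each end of its front face. Next is a gentle push, in small steps.

Emit:
jog_arm --commands '[{"dx": 0.04, "dy": 0, "dz": 0.08, "ax": 0.02, "ay": 0.01, "az": 0.01, "gripper": 0}, {"dx": 0.04, "dy": 0, "dz": 0.08, "ax": 0, "ay": 0, "az": 0, "gripper": 0}, {"dx": 0.03, "dy": 0, "dz": 0.07, "ax": 0, "ay": 0, "az": 0, "gripper": 0}, {"dx": 0.03, "dy": 0, "dz": 0.07, "ax": 0, "ay": 0, "az": 0, "gripper": 0}, {"dx": 0.03, "dy": 0, "dz": 0.07, "ax": 0, "ay": 0, "az": 0, "gripper": 0}, {"dx": 0.03, "dy": 0, "dz": 0.07, "ax": 0, "ay": 0, "az": 0, "gripper": 0}]'

```text
clock: 10.07
eef_pos: [645.9, 176.7, 96.9]
eef_rot: [3.139, -1.115, -0.03]
wrist_force: [-3.5, -1.4, 1.0]
finger_gap: 94.3
finger_force: 1.6
```

```bash
cat > now.py <<'E'
from ik import *
print(manip.read_state()["wrist_force"].round(1)); plan([])
E
python3 now.py
```

```text
[-3.5 -1.4  1. ]
now tip [31.9  7.5 93.4] q [ 0.34  0.51  1.97  3.84  0.54 -2.02]
```

Emit:
jog_arm --commands '[{"dx": 0.03, "dy": 0.02, "dz": 0.06, "ax": 0, "ay": 0, "az": 0, "gripper": 0}, {"dx": 0.03, "dy": 0.03, "dz": 0.06, "ax": 0, "ay": 0, "az": 0, "gripper": 0}, {"dx": 0.03, "dy": 0.03, "dz": 0.06, "ax": 0, "ay": 0, "az": 0, "gripper": 0}, {"dx": 0.03, "dy": 0.03, "dz": 0.06, "ax": 0, "ay": 0, "az": 0, "gripper": 0}]'

```text
clock: 10.58
eef_pos: [656.5, 172.0, 96.9]
eef_rot: [3.139, -1.115, -0.03]
wrist_force: [-1.9, 2.1, 0.3]
finger_gap: 94.1
finger_force: 1.1
```

```bash
python3 now.py; python3 - <<'E'
from h import *
crop("top",140,75,110,105,5.5,"pics/t4.png")
E
```

```text
[-1.9  2.1  0.3]
now tip [42.6  3.2 93.4] q [ 0.32  0.52  1.95  3.82  0.52 -2.02]
```

View pics/t4.png

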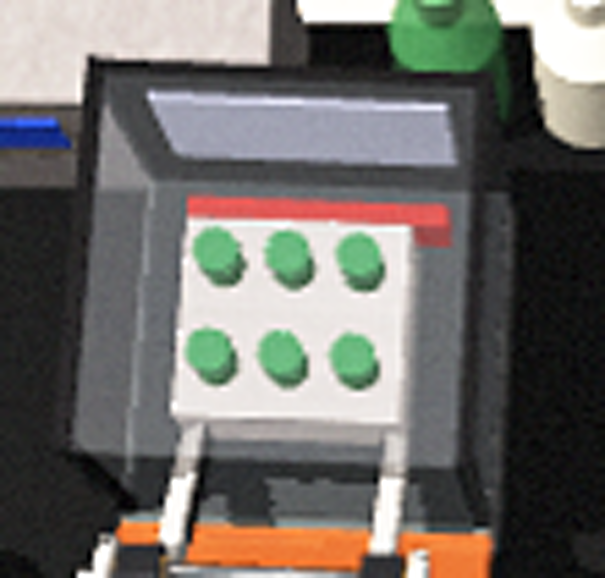

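The carrier is now nearly square, with its back edge running (185,218) to (412,226) just below the red bar. I'll compute its pose.

```bash
cat > car.py <<'E'
from ik import *
def car(pts,cn="top",off=(140,75),s=5.5):
    """back-left, back-right, front-left, front-right crop pixels of the block top"""
    px=(np.array(pts,float)+.5)/s-.5+np.array(off)
    c=RC.inv().apply(onplane(cam(cn),px,115)-H); print(c[:,:2].round(1),"mid",c[:,:2].mean(0).round(1),
     "yaw",np.degrees(np.arctan2(-(c[0]-c[1])[0],(c[0]-c[1])[1])).round(1),np.degrees(np.arctan2((c[0]-c[2])[1],(c[0]-c[2])[0])).round(1))
E
python3 - <<'E'
from car import *
car([(194,240),(420,268),(160,437),(386,461)])
car([(185,218),(412,226),(172,413),(406,421)])
c=RC.inv().apply(onplane(cam("top"),(np.array([(187,221),(451,232)])+.5)/5.5-.5+[140,75],100)-H);print("stop",c)
E
```

```text
[[141.6  61.9]
 [131.2 -58.7]
 [ 33.3  71.5]
 [ 25.4 -47.1]] mid [82.8  6.9] yaw -4.9 -5.0
[[153.6  67.6]
 [154.3 -53.1]
 [ 46.5  66.2]
 [ 47.3 -56.2]] mid [100.4   6.1] yaw 0.3 0.7
stop [[157.79703944  70.15016462 100.        ]
 [157.62087945 -72.3682435  100.        ]]
```

Emit:
jog_arm --commands '[{"dx": 0.01, "dy": 0.02, "dz": 0.022, "ax": 0, "ay": 0, "az": 0, "gripper": 0}, {"dx": 0.01, "dy": 0.02, "dz": 0.022, "ax": 0, "ay": 0, "az": 0, "gripper": 0}, {"dx": 0.01, "dy": 0.02, "dz": 0.022, "ax": 0, "ay": 0, "az": 0, "gripper": 0}, {"dx": 0.01, "dy": 0.02, "dz": 0.022, "ax": 0, "ay": 0, "az": 0, "gripper": 0}, {"dx": 0, "dy": 0, "dz": 0, "ax": 0, "ay": 0, "az": 0, "gripper": 0}]'

```text
clock: 11.4
eef_pos: [660.2, 168.6, 97.0]
eef_rot: [3.14, -1.116, -0.031]
wrist_force: [-1.5, 0.9, -0.3]
finger_gap: 93.6
finger_force: 0.7
```

```bash
python3 now.py
```

```text
[-1.5  0.9 -0.3]
now tip [46.4 -0.2 93.5] q [ 0.31  0.52  1.95  3.81  0.52 -2.01]
```

Emit:
jog_arm --commands '[{"dx": 0.01, "dy": 0.01, "dz": 0.022, "ax": 0, "ay": 0, "az": 0, "gripper": 0}, {"dx": 0.01, "dy": 0, "dz": 0.022, "ax": 0, "ay": 0, "az": 0, "gripper": 0}, {"dx": 0, "dy": 0, "dz": 0, "ax": 0, "ay": 0, "az": 0, "gripper": 0}]'

```text
clock: 11.78
eef_pos: [661.7, 168.6, 96.8]
eef_rot: [3.139, -1.115, -0.029]
wrist_force: [-10.3, 2.2, 3.1]
finger_gap: 94.1
finger_force: 5.1
```

```bash
python3 now.py
```

```text
[-10.3   2.2   3.1]
now tip [47.9 -0.1 93.2] q [ 0.31  0.53  1.94  3.81  0.51 -2.01]
```

Emit:
jog_arm --commands '[{"dx": 0.006, "dy": 0, "dz": 0.013, "ax": 0, "ay": 0, "az": 0, "gripper": 0}, {"dx": 0, "dy": 0, "dz": 0, "ax": 0, "ay": 0, "az": 0, "gripper": 0}]'

```text
clock: 12.02
eef_pos: [661.9, 168.7, 96.7]
eef_rot: [3.139, -1.115, -0.029]
wrist_force: [-16.3, 3.3, 6.6]
finger_gap: 93.7
finger_force: 8.1
```

```bash
python3 now.py; python3 - <<'E'
from h import *
print(manip.read_state()["moment"])
a=crop("top",165,100,60,60,10);b=crop("scene",225,230,80,80,7.5)
cv2.imwrite("pics/t5.png",np.hstack([a,b])[:, :800] if 0 else cv2.resize(np.hstack([a,b]),(800,400)))
E
```

```text
[-16.3   3.3   6.6]
now tip [48.1 -0.  93.2] q [ 0.31  0.53  1.94  3.81  0.51 -2.01]
[0.32737506 0.44312365 0.48680068]
```

View pics/t5.png

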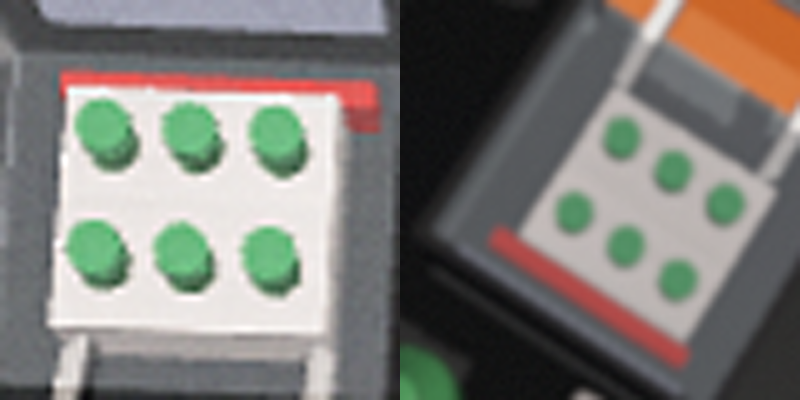

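```bash
python3 - <<'E'
from car import *
car([(66,87),(342,95),(50,327),(329,335)],off=(165,100),s=6.667)
car([(688-400,343),(520-400,232),(777-400,187),(618-400,86)],cn="scene",off=(225,230),s=5)
for cn,off,s,p in(("top",(165,100),6.667,[(62,95),(379,109)]),("scene",(225,230),5,[(93,226),(292,352)])):
    print(cn,RC.inv().apply(onplane(cam(cn),(np.array(p)+.5)/s-.5+off,100)-H).round(1))
E
```

```text
[[158.7  64.3]
 [160.1 -56.8]
 [ 49.8  63. ]
 [ 51.3 -57.5]] mid [105.    3.3] yaw 0.7 0.7
[[160.2  66.2]
 [159.6 -55.3]
 [ 50.6  62.4]
 [ 50.6 -53.7]] mid [105.2   4.9] yaw -0.3 2.0
top [[160.8  69.5 100. ]
 [160.2 -71.7 100. ]]
scene [[164.2 -72.5 100. ]
 [162.   71.3 100. ]]
```

The carrier is flush and square in both views: back edge at x≈160 and yaw about 0. It is about 4 mm off the bar's centre, well within the bar's width. Now I'll withdraw and plan the way under the door.

```bash
python3 - <<'E'
from ik import *
np.set_printoptions(precision=3,suppress=True)
plan([((38,0,95),26,0),((16,0,106),26,0),((-12,0,124),26,0),((-40,0,142),26,0),((-64,0,160),24,0),((-92,0,172),18,0),((-124,0,176),13,0),((-156,0,172),10,0),((-186,0,160),8,0),((-190,0,125),8,0),((-190,0,92),8,0),((-165,0,90),8,0),((-140,0,90),8,0)])
E
```

```text
now tip [48.1  0.  93.2] q [ 0.31  0.53  1.94  3.81  0.51 -2.01]
d [-0.071 -0.    -0.247] w [-0.002  0.013  0.008] | tip [38.  0. 95.] z [ 0.9  -0.03 -0.44] bodyminz 104 bodymaxx -33 q [ 0.32  0.51  1.97  3.81  0.53 -2.01]
d [ 0.006 -0.    -0.615] w [-0. -0.  0.] | tip [ 16.   0. 106.] z [ 0.9  -0.03 -0.44] bodyminz 115 bodymaxx -55 q [ 0.34  0.46  2.02  3.84  0.53 -2.03]
d [ 0.098  0.    -0.826] w [-0. -0. -0.] | tip [-12.  -0. 124.] z [ 0.9  -0.03 -0.44] bodyminz 133 bodymaxx -83 q [ 0.36  0.37  2.09  3.9   0.53 -2.07]
d [ 0.098  0.    -0.826] w [-0. -0. -0.] | tip [-40.  -0. 142.] z [ 0.9  -0.03 -0.44] bodyminz 151 bodymaxx -111 q [ 0.39  0.29  2.15  3.97  0.53 -2.13]
d [ 0.134  0.    -0.736] w [0.  0.2 0. ] | tip [-64.  -0. 160.] z [ 0.91 -0.03 -0.41] bodyminz 166 bodymaxx -138 q [ 0.42  0.22  2.2   3.99  0.56 -2.14]
d [-0.032 -0.    -0.76 ] w [0.  0.6 0. ] | tip [-92.   0. 172.] z [ 0.95 -0.03 -0.31] bodyminz 167 bodymaxx -173 q [ 0.48  0.2   2.29  3.91  0.72 -2.03]
d [-0.17  -0.    -0.791] w [-0.   0.5  0. ] | tip [-124.    0.  176.] z [ 0.97 -0.03 -0.22] bodyminz 162 bodymaxx 
[... 268 characters left out ...]
.] z [ 0.99 -0.03 -0.14] bodyminz 137 bodymaxx -277 q [ 0.69  0.28  2.48  3.94  1.15 -1.84]
d [-0.88   0.     0.023] w [0. 0. 0.] | tip [-190.    0.  125.] z [ 0.99 -0.03 -0.14] bodyminz 102 bodymaxx -281 q [ 0.7   0.43  2.47  3.91  1.25 -1.74]
d [-0.817 -0.     0.115] w [-0. -0. -0.] | tip [-190.   -0.   92.] z [ 0.99 -0.03 -0.14] bodyminz 69 bodymaxx -281 q [ 0.7   0.57  2.45  3.89  1.34 -1.66]
d [0.037 0.    0.626] w [-0. -0. -0.] | tip [-165.   -0.   90.] z [ 0.99 -0.03 -0.14] bodyminz 67 bodymaxx -256 q [ 0.63  0.58  2.41  3.83  1.31 -1.67]
d [0.087 0.    0.619] w [0. 0. 0.] | tip [-140.    0.   90.] z [ 0.99 -0.03 -0.14] bodyminz 67 bodymaxx -231 q [ 0.58  0.59  2.37  3.78  1.28 -1.68]
```

Emit:
jog_arm --commands '[{"dx": -0.07, "dy": 0, "dz": -0.25, "ax": 0, "ay": 0.01, "az": 0.01, "gripper": 0}, {"dx": 0.01, "dy": 0, "dz": -0.61, "ax": 0, "ay": 0, "az": 0, "gripper": 0}, {"dx": 0.1, "dy": 0, "dz": -0.83, "ax": 0, "ay": 0, "az": 0, "gripper": 0}, {"dx": 0.1, "dy": 0, "dz": -0.83, "ax": 0, "ay": 0, "az": 0, "gripper": 0}, {"dx": 0.13, "dy": 0, "dz": -0.74, "ax": 0, "ay": 0.2, "az": 0, "gripper": 0}, {"dx": -0.03, "dy": 0, "dz": -0.76, "ax": 0, "ay": 0.6, "az": 0, "gripper": 1}, {"dx": -0.17, "dy": 0, "dz": -0.79, "ax": 0, "ay": 0.5, "az": 0, "gripper": 1}, {"dx": -0.29, "dy": 0, "dz": -0.76, "ax": 0, "ay": 0.3, "az": 0, "gripper": 1}, {"dx": -0.43, "dy": 0, "dz": -0.69, "ax": 0, "ay": 0.2, "az": 0, "gripper": 1}, {"dx": 0, "dy": 0, "dz": 0, "ax": 0, "ay": 0, "az": 0, "gripper": 1}]'

```text
clock: 13.58
eef_pos: [426.0, 176.0, 160.6]
eef_rot: [3.133, -1.43, -0.023]
wrist_force: [1.3, -0.7, -0.0]
finger_gap: 47.6
finger_force: 0.0
```

```bash
python3 - <<'E'
from ik import *
np.set_printoptions(precision=3,suppress=True)
print(manip.read_state()["wrist_force"])
plan([((-190,0,125),8,0),((-190,0,92),8,0),((-165,0,90),8,0),((-140,0,90),8,0)])
cv2.imwrite("pics/s6.png",cv2.resize(cams.camera("scene")["image"][:,:,::-1],(800,600)))
E
```

```text
[ 1.315 -0.667 -0.023]
now tip [-187.1   -0.3  159.5] q [ 0.69  0.28  2.48  3.94  1.15 -1.84]
d [-0.864 -0.009  0.051] w [-0.003  0.009  0.007] | tip [-190.   -0.  125.] z [ 0.99 -0.03 -0.14] bodyminz 102 bodymaxx -281 q [ 0.7   0.43  2.47  3.91  1.25 -1.74]
d [-0.817 -0.     0.115] w [-0. -0. -0.] | tip [-190.   -0.   92.] z [ 0.99 -0.03 -0.14] bodyminz 69 bodymaxx -281 q [ 0.7   0.57  2.45  3.89  1.34 -1.66]
d [0.037 0.    0.626] w [-0. -0. -0.] | tip [-165.   -0.   90.] z [ 0.99 -0.03 -0.14] bodyminz 67 bodymaxx -256 q [ 0.63  0.58  2.41  3.83  1.31 -1.67]
d [0.087 0.    0.619] w [0. 0. 0.] | tip [-140.    0.   90.] z [ 0.99 -0.03 -0.14] bodyminz 67 bodymaxx -231 q [ 0.58  0.59  2.37  3.78  1.28 -1.68]
```

View pics/s6.png

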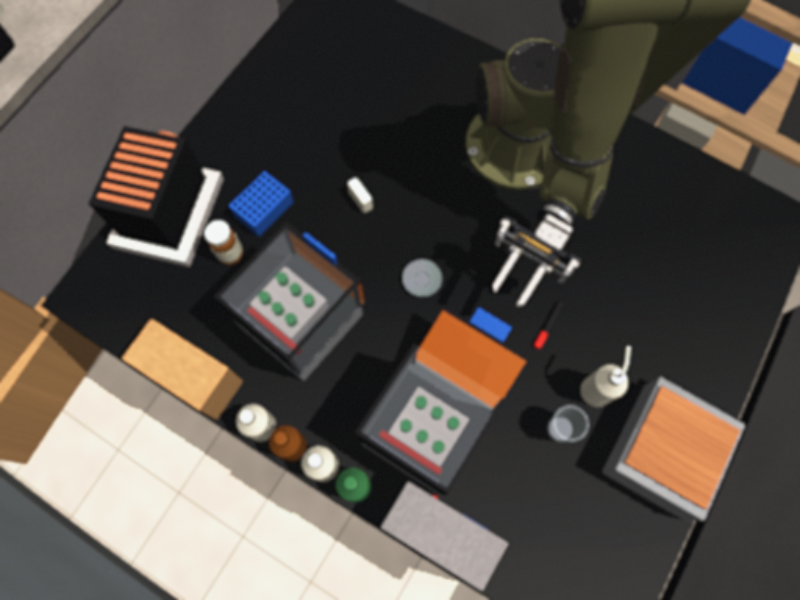

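The door is open with its tab at (490,325), and the carrier sits against its bar. The gripper at (535,260) is clear of the base, the marker (548,325) and the petri dish (422,278). I'll go down and under the tab.

Emit:
jog_arm --commands '[{"dx": -0.86, "dy": -0.01, "dz": 0.05, "ax": 0, "ay": 0.01, "az": 0.01, "gripper": 1}, {"dx": -0.82, "dy": 0, "dz": 0.11, "ax": 0, "ay": 0, "az": 0, "gripper": 1}, {"dx": 0, "dy": 0, "dz": 0, "ax": 0, "ay": 0, "az": 0, "gripper": 1}, {"dx": 0.04, "dy": 0, "dz": 0.63, "ax": 0, "ay": 0, "az": 0, "gripper": 1}, {"dx": 0.09, "dy": 0, "dz": 0.6, "ax": 0, "ay": 0, "az": 0, "gripper": 1}, {"dx": 0, "dy": 0, "dz": 0, "ax": 0, "ay": 0, "az": 0, "gripper": 1}]'

```text
clock: 14.38
eef_pos: [475.5, 174.5, 95.2]
eef_rot: [-3.107, -1.437, -0.069]
wrist_force: [0.5, -0.4, 0.3]
finger_gap: 0.2
finger_force: 0.0
```

```bash
cat > shut.py <<'E'
from ik import *
import sys
np.set_printoptions(precision=3,suppress=True)
st=manip.read_state();print(st["wrist_force"],st["finger_gap"])
def pose(th,s,phi):
    """tool whose upper or front tip corner lies on the outer door face at s"""
    p=np.radians(phi); c=np.array([-s*np.sin(th)-8*np.cos(th),0,70+s*np.cos(th)-8*np.sin(th)])
    up=np.array([np.sin(p),0,np.cos(p)])*8
    # upper tip corner leads while the tip face leans under the door
    return (tuple(c-up),phi,0)
plan([pose(float(t),float(s),float(f)) for t,s,f in (a.split(",") for a in sys.argv[1:])])
E
python3 shut.py 1.2,138,8 1.05,138,8 .9,138,8 .75,138,8 .6,138,8 .45,138,8 .3,138,8 .15,138,8 .05,138,8 0,138,8
```

```text
[ 0.471 -0.37   0.34 ] 0.241096080461541
now tip [-137.6   -0.2   94.2] q [ 0.58  0.58  2.36  3.78  1.27 -1.69]
d [ 0.277 -0.006  0.089] w [ 0.016 -0.032 -0.029] | tip [-133.    0.  105.] z [ 0.99 -0.03 -0.14] bodyminz 81 bodymaxx -224 q [ 0.56  0.53  2.36  3.77  1.23 -1.72]
d [0.502 0.    0.127] w [0. 0. 0.] | tip [-125.    0.  124.] z [ 0.99 -0.03 -0.14] bodyminz 101 bodymaxx -216 q [ 0.55  0.47  2.36  3.77  1.17 -1.76]
d [0.477 0.    0.201] w [-0.  0. -0.] | tip [-114.    0.  142.] z [ 0.99 -0.03 -0.14] bodyminz 118 bodymaxx -205 q [ 0.53  0.41  2.35  3.77  1.11 -1.79]
d [0.442 0.    0.27 ] w [-0. -0. -0.] | tip [-101.    0.  158.] z [ 0.99 -0.03 -0.14] bodyminz 134 bodymaxx -192 q [ 0.51  0.37  2.33  3.76  1.06 -1.83]
d [0.397 0.    0.333] w [-0. -0. -0.] | tip [-86.   0. 171.] z [ 0.99 -0.03 -0.14] bodyminz 148 bodymaxx -177 q [ 0.48  0.34  2.3   3.76  1.   -1.86]
d [0.342 0.    0.388] w [-0. -0. -0.] | tip [-68.   0. 183.] z [ 0.99 -0.03 -0.14] bodyminz 160 bodymaxx -159 q [ 0.46  0.33  2.26  3.75  0.96 -1.88]
d [0.281 0.    0.435] w [-0. -0. -0.] | tip [-50.   0. 192.] z [ 0.99 -0.03 -0.14] bodyminz 168 bodymaxx -140 q [ 0.43  0.32  2.22  3.73  0.91 -1.89]
d [0.212 0.    0.472] w [-0. -0. -0.] | tip [-30.   0. 197.] z [ 0.99 -0.03 -0.14] bodyminz 174 bodymaxx -121 q [ 0.41  0.34  2.18  3.72  0.88 -1.9 ]
d [0.101 0.    0.33 ] w [-0. -0. -0.] | tip [-16.  -0. 200.] z [ 0.99 -0.03 -0.14] bodyminz 176 bodymaxx -107 q [ 0.39  0.35  2.15  3.71  0.86 -1.9 ]
d [0.038 0.    0.169] w [0. 0. 0.] | tip [ -9.  -0. 200.] z [ 0.99 -0.03 -0.14] bodyminz 177 bodymaxx -100 q [ 0.38  0.36  2.14  3.7   0.85 -1.9 ]
```

Emit:
jog_arm --commands '[{"dx": 0.28, "dy": 0, "dz": 0.09, "ax": 0.02, "ay": -0.03, "az": -0.03, "gripper": 1}, {"dx": 0.5, "dy": 0, "dz": 0.13, "ax": 0, "ay": 0, "az": 0, "gripper": 1}, {"dx": 0.48, "dy": 0, "dz": 0.2, "ax": 0, "ay": 0, "az": 0, "gripper": 1}, {"dx": 0.44, "dy": 0, "dz": 0.27, "ax": 0, "ay": 0, "az": 0, "gripper": 1}, {"dx": 0.4, "dy": 0, "dz": 0.33, "ax": 0, "ay": 0, "az": 0, "gripper": 1}, {"dx": 0.34, "dy": 0, "dz": 0.39, "ax": 0, "ay": 0, "az": 0, "gripper": 1}]'

```text
clock: 15.12
eef_pos: [543.0, 173.0, 182.9]
eef_rot: [3.129, -1.428, -0.017]
wrist_force: [-3.1, 0.1, -1.1]
finger_gap: 0.7
finger_force: 1.5
```

```bash
python3 shut.py .3,138,8 .2,138,8 .12,138,8 .06,138,8 .03,138,8 0,138,8
```

```text
[-3.128  0.097 -1.087] 0.6737558546528165
now tip [-70.2   0.5 181.8] q [ 0.46  0.32  2.27  3.75  0.96 -1.88]
d [0.314 0.014 0.476] w [-0.018  0.015  0.013] | tip [-50.   0. 192.] z [ 0.99 -0.03 -0.14] bodyminz 168 bodymaxx -140 q [ 0.43  0.32  2.22  3.73  0.91 -1.89]
d [0.149 0.    0.311] w [-0. -0. -0.] | tip [-36.   0. 196.] z [ 0.99 -0.03 -0.14] bodyminz 173 bodymaxx -127 q [ 0.42  0.33  2.2   3.73  0.89 -1.9 ]
d [0.097 0.    0.259] w [0. 0. 0.] | tip [-26.   0. 198.] z [ 0.99 -0.03 -0.14] bodyminz 175 bodymaxx -116 q [ 0.4   0.34  2.17  3.72  0.87 -1.9 ]
d [0.059 0.    0.199] w [-0. -0. -0.] | tip [-17.   0. 199.] z [ 0.99 -0.03 -0.14] bodyminz 176 bodymaxx -108 q [ 0.39  0.35  2.15  3.71  0.86 -1.9 ]
d [ 0.025 -0.     0.101] w [-0. -0. -0.] | tip [-13.  -0. 200.] z [ 0.99 -0.03 -0.14] bodyminz 177 bodymaxx -104 q [ 0.39  0.35  2.15  3.71  0.86 -1.9 ]
d [0.022 0.    0.101] w [-0. -0. -0.] | tip [ -9.  -0. 200.] z [ 0.99 -0.03 -0.14] bodyminz 177 bodymaxx -100 q [ 0.38  0.36  2.14  3.7   0.85 -1.9 ]
```

Emit:
jog_arm --commands '[{"dx": 0.29, "dy": 0, "dz": 0.45, "ax": 0, "ay": 0, "az": 0, "gripper": 1}, {"dx": 0.15, "dy": 0, "dz": 0.31, "ax": 0, "ay": 0, "az": 0, "gripper": 1}, {"dx": 0.1, "dy": 0, "dz": 0.26, "ax": 0, "ay": 0, "az": 0, "gripper": 1}, {"dx": 0.06, "dy": 0, "dz": 0.2, "ax": 0, "ay": 0, "az": 0, "gripper": 1}, {"dx": 0.02, "dy": 0, "dz": 0.1, "ax": 0, "ay": 0, "az": 0, "gripper": 1}, {"dx": 0.01, "dy": 0, "dz": 0.07, "ax": 0, "ay": 0, "az": 0, "gripper": 1}, {"dx": 0, "dy": 0, "dz": 0, "ax": 0, "ay": 0, "az": 0, "gripper": 1}]'

```text
clock: 16.0
eef_pos: [602.1, 171.3, 197.9]
eef_rot: [3.125, -1.427, -0.012]
wrist_force: [0.6, -0.0, 0.6]
finger_gap: 0.7
finger_force: 0.0
```

```bash
python3 shut.py 0,138,8
```

```text
[ 0.628 -0.024  0.632] 0.6782327921994699
now tip [-11.    0.7 196.7] q [ 0.39  0.36  2.14  3.7   0.85 -1.9 ]
d [0.089 0.018 0.034] w [-0.015  0.023  0.016] | tip [ -9.   0. 200.] z [ 0.99 -0.03 -0.14] bodyminz 177 bodymaxx -100 q [ 0.38  0.36  2.14  3.7   0.85 -1.9 ]
```

Emit:
jog_arm --commands '[{"dx": 0, "dy": 0, "dz": 0.03, "ax": 0, "ay": 0, "az": 0, "gripper": 1}, {"dx": 0, "dy": 0, "dz": 0.03, "ax": 0, "ay": 0, "az": 0, "gripper": 1}, {"dx": 0, "dy": 0, "dz": 0.02, "ax": 0, "ay": 0, "az": 0, "gripper": 1}, {"dx": 0, "dy": 0, "dz": 0, "ax": 0, "ay": 0, "az": 0, "gripper": 1}]'

```text
clock: 16.5
eef_pos: [605.4, 171.2, 197.8]
eef_rot: [3.126, -1.428, -0.013]
wrist_force: [-1.5, 0.3, 0.3]
finger_gap: 0.5
finger_force: 0.4
```

```bash
python3 shut.py 0,138,8
```

```text
[-1.456  0.301  0.259] 0.4888162837655372
now tip [ -7.7   0.8 196.7] q [ 0.38  0.36  2.13  3.7   0.85 -1.9 ]
d [ 0.079  0.018 -0.046] w [-0.016  0.019  0.015] | tip [ -9.   0. 200.] z [ 0.99 -0.03 -0.14] bodyminz 177 bodymaxx -100 q [ 0.38  0.36  2.14  3.7   0.85 -1.9 ]
```

Emit:
jog_arm --commands '[{"dx": 0, "dy": 0, "dz": 0.025, "ax": 0, "ay": 0, "az": 0, "gripper": 1}, {"dx": 0, "dy": 0, "dz": 0.025, "ax": 0, "ay": 0, "az": 0, "gripper": 1}, {"dx": 0, "dy": 0, "dz": 0, "ax": 0, "ay": 0, "az": 0, "gripper": 1}]'

```text
clock: 16.88
eef_pos: [606.7, 171.3, 197.5]
eef_rot: [3.123, -1.428, -0.01]
wrist_force: [-19.7, -0.5, 6.8]
finger_gap: 0.1
finger_force: 9.6
```

```bash
python3 shut.py 0,138,8
```

```text
[-19.733  -0.506   6.835] 0.12833227780868425
now tip [ -6.5   0.8 196.4] q [ 0.38  0.37  2.13  3.7   0.85 -1.9 ]
d [ 0.081  0.02  -0.079] w [-0.017  0.017  0.018] | tip [ -9.   0. 200.] z [ 0.99 -0.03 -0.14] bodyminz 177 bodymaxx -100 q [ 0.38  0.36  2.14  3.7   0.85 -1.9 ]
```

The door is hard against its stop at about 20 N. I'll back off and check.

Emit:
jog_arm --commands '[{"dx": 0, "dy": 0, "dz": -0.2, "ax": 0, "ay": 0, "az": 0, "gripper": 1}, {"dx": 0, "dy": 0, "dz": -0.6, "ax": 0, "ay": 0, "az": 0, "gripper": 1}, {"dx": 0, "dy": 0, "dz": -0.9, "ax": 0, "ay": 0, "az": 0, "gripper": 1}, {"dx": 0, "dy": 0, "dz": -0.9, "ax": 0, "ay": 0, "az": 0, "gripper": 1}, {"dx": 0, "dy": 0, "dz": -0.6, "ax": 0, "ay": 0, "az": 0, "gripper": 1}, {"dx": 0, "dy": 0, "dz": 0, "ax": 0, "ay": 0, "az": 0, "gripper": 1}]'

```text
clock: 17.62
eef_pos: [480.0, 175.3, 216.0]
eef_rot: [3.128, -1.428, -0.014]
wrist_force: [-0.0, 0.4, -0.1]
finger_gap: 0.5
finger_force: 0.0
```

```bash
python3 now.py; python3 - <<'E'
from h import *
a=crop("scene",220,215,110,105,5.5)[:,:400]; a=crop("scene",220,215,105,105,3.8); b=crop("top",140,75,105,105,3.8)
cv2.imwrite("pics/e7.png",np.hstack([a,b]))
E
```

```text
[-0.   0.4 -0.1]
now tip [-133.2    0.8  214.8] q [ 0.56  0.14  2.39  3.9   0.94 -1.99]
```

View pics/e7.png

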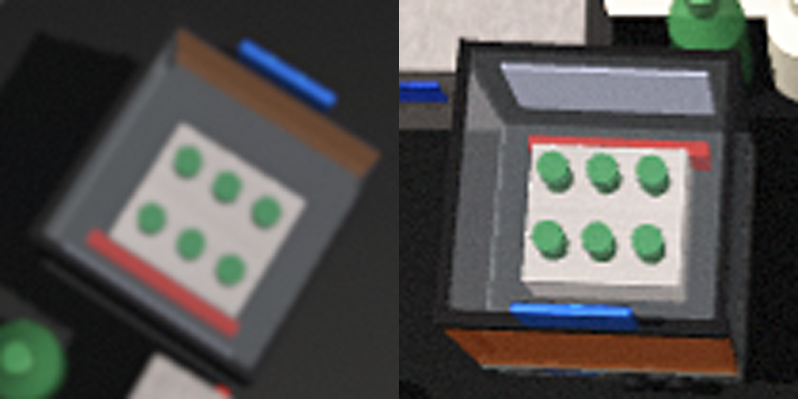

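The door is back where it started: scene tab at (240,45)–(335,100) matches the first picture. The carrier's back edge lies along the whole red bar and nothing touches the robot. I'll hand in.

```bash
python3 -c "
from cell import job;print(job.sign_off())"
```

```text
the job is handed in; nothing more can be done
None
```

I opened the left chamber's door to its stop, pushed the carrier back until it sat square against the red bar, shut the door again, and handed the job in after about 18 s of robot time with nothing else touched.

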